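# Find the deep end of a tube adapter by feel and present it hole-up

## Task

The grey square tube adapter lying in its white cradle has a blind hole in each end, one deep and one shallow, hidden while it lies between the stops. Pick it up, stand it on end in the gripper and lower it over the middle of the steel drying peg until it stops, to feel how deep the hole at that end is; then, turning it over if need be, present it ready for a tube: upright, deeper hole facing up (if the two depths differ by only a few millimetres, either way will do), its lower end at least 12 cm above the bench. Finish while still holding it there in the gripper, at rest and touching nothing else, and leave the bottle, the tip box and the beaker where they are.

Things in the scene. Friction and masses are not known exactly. Their poses are not given: they have to be found in the camera images.
- adapter: Grey plastic tube adapter, 115 to 230 g: square bar 40 x 40 mm, 64 mm long, alike at both ends outside. Each end has a 29 mm round blind hole; a fixed web 14 mm thick parts them. Depths (3 to 47 mm) add up to 50 mm; which end, +z or -z, is the deeper varies and the pose does not tell. Origin at the bar's centre, z along its length. Starts lying on a flat, axis level, 45 mm above the bench.
- cradle: Fixed white cradle. Origin at the centre of its underside, on the bench; y lies along the lying adapter, z up; turned up to 0.35 rad from the world's axes. Base 90 (x) x 120 (y) x 6 mm; pedestal 30 mm wide in x, top 25 mm above the bench, carries the adapter and leaves its sides free for fingers; end stops 36 mm wide, 6 mm thick, inner faces at y = -36 and 36 mm (4 mm play each end), tops at 55 mm.
- peg: Fixed steel drying peg: upright 12 mm round rod, flat top 62 mm above the bench, on a round foot 72 mm across and 8 mm high. Origin at the centre of the foot's underside, on the bench; z up along the rod. An adapter lowered over it end down slides on as far as the hole in that end is deep, then stops on the web: more than 25 mm means that the deeper hole is below.
- reagent: Bystander: amber bottle, 60 mm diameter, 130 mm high, standing loose beyond the work. Origin at the centre of its underside. Leave alone.
- tipbox: Bystander: blue pipette-tip box, 85 x 120 x 65 mm high, loose. Origin at the centre of its underside. Leave alone.
- beaker: Bystander: glass beaker, 70 mm diameter, 80 mm high, loose. Origin at the centre of its underside. Leave alone.
Not all that is in view belongs to the job. What is shaped like the peg but purple or yellow is not meant.

How it is judged:
By the outcome, as a careful person would: the job done as asked, in the order asked, and still so for the second after the job is handed in, while the arm keeps its last pose, push and grip.
It also fails if it takes over 72 s, if anything falls off the work surface, if the arm or the gripper's body presses on something with over 40 N, if the wrist force passes 120 N, or if a joint passes its speed limit or range.

## Robot

A 6-joint arm with a two-finger parallel gripper is mounted at the origin on the work surface. World frame = base frame: x ahead of the robot, y to its left, z up, the work surface at z = 0. Lengths are in m, angles in rad, forces in N, time in s.
With the tool pointing down it reaches from about 0.35 to 0.85 m from the base axis. Payload 8.1 kg.
Tool frame: the origin (TCP) lies midway between the tips of the shut fingers; the grasp point (between the pads) lies 19 mm behind it; z points along the fingers, y is the direction in which the jaws open and shut (so a half turn about z gives the same grasp; the last joint's range is limited). The gripper opens to 93 mm and grips with 3 to 60 N. Pads are 15 mm wide; open, the fingers measure 128 mm over their backs; the gripper's body (75 mm by 188 mm) begins 65 mm behind the grasp point.
Start: joints at [1.169, 0.13, 1.488, -0, 1.523, -0.085], TCP at [0.187, 0.57, 0.219] pointing down, gripper open.
Joint ranges: [-2.96, 2.96], [-0.89, 2.26], [0.02, 2.5], [-1.34, 4.48], [0, 2.73], [-2.66, 2.66]. Speed limits (rad/s): [2.39, 2.39, 2.79, 3.14, 3.14, 3.14].

## Interface

Orientations are given as a rotation vector (axis times angle).
In Python, from plant import robot gives the robot as it stands. The module is installed in compiled form; this text tells all that it offers.
- The arm moves only by the shell command python3 -m pendant 'ROWS' [FORCE]. ROWS is JSON, a list of rows, each an object with "translation": the shift along the tool's x, y, z in mm, a list of three; "twist": the turn, a rotation vector about the tool's x, y, z in rad, a list of three; "grip": the opening, from -1 (shut) to 1 (fully open). A call has exactly 10 rows; each row shifts and turns the pose as measured when the row begins, along the tool's axes as they then stand; what a row does not reach is not made up. A row lasts 1/10 s, in which the tool goes at most 50 mm and 8.59 degrees, less where a joint would pass 70% of its speed; a pose out of reach is approached as far as the arm can. A call is refused whole if a number of a shift passes 50 or a number of a turn 0.15, either way. A call with a gripper value outside its range is refused whole. The fingers move at their own pace and stop on an object; FORCE is the grip in N (left out, the last holds). Time passes only in rows, so rows that do not move let the fingers close, or fill a call up. It gives the time, the measured TCP pose, the force and the opening at its end, in the units of the state.
- robot.read_state(): the state, without advancing time (a new reading comes with each control period).
- robot.read_camera(name): name is "side" or "top"; returns (picture, depth): 384x512x3 uint8, red, green, blue; 384x512 float32, m along the optical axis (not along the pixel's ray), 0 where there is no reading.
- robot.camera_info(name): a dict with "vertical_fov" (degrees; the focal length in pixels is half the picture's height over the tangent of half this angle, whatever the lens; pixels are square), "cx", "cy" (the principal point, pixels), "cam_to_world" (4x4, takes a point from camera to world coordinates). Camera axes: x right, y up, looking along -z (the intrinsics and any distortion apply to the point x, -y, -z); pixel columns grow to the right and rows downward; lengths in m; the calibration is good to about 2 mm. A picture is of the moment at which its call begins. camera_info takes no time and is no camera call.
- robot.close_job(): hands the job in, once; it reports no verdict.
The state is a dict: "t": time; "q": joint angles; "dq": joint speeds; "joint_torque": joint torques, N m; "tool_pos": TCP position; "orientation": TCP orientation; "force": force on the tool from outside, world axes, zero at the start; "wrist_torque": the same for the moment, N m; "opening": finger opening in m.
Only numpy, scipy, OpenCV 4.12 (cv2) and the standard library are available. Lean on these libraries where they do the work, as an engineer would, in place of code of your own. Each camera call takes 0.05 s, during which the arm holds its last target. There are 200 camera calls.

## Working session

There is one attempt and no reset: what is moved stays moved. The work goes in short steps, Python scripts to look and compute and a shell command to move; the robot and the scene stay as the last step left them, time stands still between calls to the robot, and variables do not carry over. Pictures are saved under pics/ and viewed, about 8 in all and at most 12, crops included, and the job is handed in when it is done.

```bash
mkdir -p pics
cat > h.py <<'E'
import numpy as np, cv2
from plant import robot
from scipy.spatial.transform import Rotation as R
def K(n):
    i=robot.camera_info(n); f=192/np.tan(np.radians(i["vertical_fov"])/2)
    return f,i["cx"],i["cy"],np.array(i["cam_to_world"]),i
def pts(n,d):
    f,cx,cy,T,_=K(n); v,u=np.mgrid[0:384,0:512]
    P=np.stack([(u-cx)/f*d,-(v-cy)/f*d,-d],-1)
    return P@T[:3,:3].T+T[:3,3]
def look(n,name=None):
    a,d=robot.read_camera(n)
    if name: cv2.imwrite("pics/"+name,a[:,:,::-1])
    np.savez(f"last_{n}.npz",a=a,d=d)
    return a,d,pts(n,d)
def st():
    s=robot.read_state(); print("t",s["t"],"p",np.round(s["tool_pos"],4),"o",np.round(s["orientation"],3),"F",np.round(s["force"],1),"op",round(s["opening"],4),"q",np.round(s["q"],3)); return s
E
python3 - <<'E'
from h import *
for n in("side","top"):
    look(n,n+"0.png"); print({k:v for k,v in K(n)[4].items()})
a=np.hstack([cv2.imread("pics/top0.png"),cv2.imread("pics/side0.png")]); 
st()
E
```

```text
{'vertical_fov': 46.92968220593041, 'cx': 257.57189186490615, 'cy': 191.4587075997697, 'cam_to_world': array([[ 0.995034  ,  0.07173975, -0.0689982 ,  0.58210658],
       [-0.0988815 ,  0.63310987, -0.76772023, -0.62234401],
       [-0.01139262,  0.77073037,  0.63705957,  0.60584929],
       [ 0.        ,  0.        ,  0.        ,  1.        ]])}
{'vertical_fov': 54.81066494539159, 'cx': 258.66288144994826, 'cy': 185.40859681242728, 'cam_to_world': array([[ 0.0187848 ,  0.9877105 , -0.15516153,  0.52958936],
       [-0.99957556,  0.02200886,  0.0190869 ,  0.04102694],
       [ 0.02226726,  0.15473713,  0.98770471,  0.82037135],
       [ 0.        ,  0.        ,  0.        ,  1.        ]])}
t 0.1 p [0.1867 0.5697 0.2177] o [-4.950e-01 -3.102e+00  3.000e-03] F [ 0.9  0.4 -0.8] op 0.0928 q [ 1.169  0.131  1.489 -0.     1.523 -0.085]
```

View pics/top0.png

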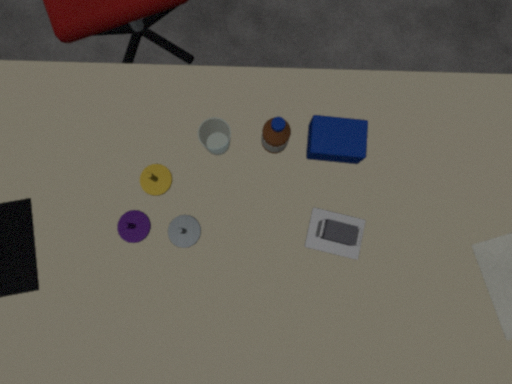

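View pics/side0.png

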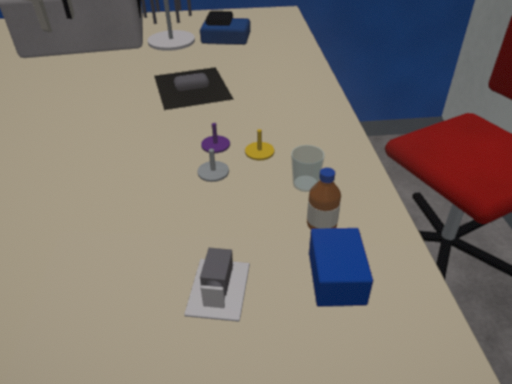

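Top view: white cradle with the dark grey adapter at about (338,232), bare steel peg at (184,231), with purple (134,226) and yellow (156,179) decoys. Bystanders are at (215,137), (276,133) and (337,139), and the side view agrees. Next I measure.

```bash
cat > m.py <<'E'
from h import *
for n,boxs in(("top",{"ad":(300,205,372,262),"peg":(164,210,206,252)}),("side",{"ad":(185,240,252,320),"peg":(195,142,232,182)})):
    z=np.load(f"last_{n}.npz"); a,d=z["a"].astype(int),z["d"]; P=pts(n,d)
    for k,(u0,v0,u1,v1) in boxs.items():
        m=np.zeros(d.shape,bool); m[v0:v1,u0:u1]=True; m&=d>0
        Q=P[m]; print(n,k,"z pct",np.round(np.percentile(Q[:,2],[1,10,50,90,99]),4))
        if k=="ad":
            t=m&(abs(P[...,2]-.065)<.005); A=a[t]
            c=t
        else: c=m&(P[...,2]>.03)
        q=P[c]; 
        if len(q)<3: print("few"); continue
        (r)=cv2.minAreaRect((q[:,:2]*1000).astype(np.float32)); print(len(q),"mean",np.round(q.mean(0),4),"rect mm",r,"rgb",a[c].mean(0))
        if k=="peg":
            t=q[q[:,2]>.055]; print("rodtop",len(t),np.round(t.mean(0),4))
            f=P[m&(abs(P[...,2]-.008)<.004)&(a.max(-1)-a.min(-1)<25)]; print("foot",len(f),cv2.minEnclosingCircle((f[:,:2]*1000).astype(np.float32)))
        else:
            f=P[m&(a.max(-1)-a.min(-1)<28)&(a.min(-1)>120)]; print("cradle",len(f),cv2.minAreaRect((f[:,:2]*1000).astype(np.float32)))
E
python3 m.py
python3 - <<'E'
from h import *
a=cv2.imread("pics/top0.png"); b=cv2.imread("pics/side0.png")
c=cv2.resize(a[205:262,300:372],None,fx=6,fy=6,interpolation=2); d=cv2.resize(a[205:262,150:222],None,fx=6,fy=6,interpolation=2); 
cv2.imwrite("pics/crop.png",np.vstack([c[:300],d[:300]]))
z=np.load("last_top.npz");f,cx,cy,T,_=K("top")
# rays from colour: dark adapter top onto z=.065; grey foot onto z=.008
def ray(u,v,h):
    w=T[:3,:3]@np.array([(u-cx)/f,-(v-cy)/f,-1]); return T[:3,3]+w*(h-T[2,3])/w[2]
g=z["a"].astype(int); m=np.zeros((384,512),np.uint8); s=g.max(-1); m[205:262,318:372]=(s[205:262,318:372]<120)
cn=max(cv2.findContours(m,0,2)[0],key=cv2.contourArea); r=cv2.minAreaRect(cn); print(r)
print("adapter rays",[np.round(ray(*p,.065),4) for p in cv2.boxPoints(r)],"ctr",ray(*r[0],.065))
m[:]=0; q=g[208:254,162:208]; print(g[240,184],g[260,184]); m[208:254,162:208]=(q[...,0]-q[...,2]<15)
cn=max(cv2.findContours(m,0,2)[0],key=cv2.contourArea); e=cv2.fitEllipse(cn); print(e,"foot",ray(*e[0],.008))
E
```

```text
top ad z pct [-0.0034 -0.0015  0.0039  0.0641  0.0665]
631 mean [ 0.5562 -0.1416  0.0645] rect mm ((556.2939453125, -141.9163360595703), (64.31671142578125, 39.92315673828125), 76.96128845214844) rgb [62.86687797 62.59587956 66.16323296]
cradle 882 ((556.01171875, -143.90151977539062), (115.12059783935547, 87.00074005126953), 76.67296600341797)
top peg z pct [-0.0035 -0.0018  0.0019  0.0086  0.0605]
42 mean [0.5537 0.1847 0.0543] rect mm ((554.0398559570312, 185.56190490722656), (11.720495223999023, 10.28570556640625), 2.506272077560425) rgb [79.33333333 83.21428571 84.4047619 ]
rodtop 28 [0.5541 0.1858 0.0608]
foot 795 ((554.0953979492188, 186.51258850097656), 35.860374450683594)
side ad z pct [-0.0008  0.0007  0.007   0.0658  0.0676]
835 mean [ 0.5562 -0.1461  0.066 ] rect mm ((556.1994018554688, -143.40798950195312), (65.95849609375, 40.458011627197266), 77.21733856201172) rgb [88.67305389 85.96047904 89.40598802]
cradle 2097 ((558.8501586914062, -127.27361297607422), (158.227783203125, 95.19316101074219), 77.22022247314453)
side peg z pct [-0.0006  0.0007  0.0076  0.0112  0.0617]
78 mean [0.554  0.1815 0.0493] rect mm ((553.440673828125, 182.48492431640625), (11.563157081604004, 12.284147262573242), 74.36058807373047) rgb [95.1025641  93.8974359  93.20512821]
rodtop 26 [0.5537 0.1821 0.0615]
foot 497 ((547.07275390625, 225.93385314941406), 77.72618865966797)
((339.9764404296875, 231.1058807373047), (53.36488723754883, 50.11092758178711), 12.52880859375)
adapter rays [array([ 0.5191, -0.0765,  0.065 ]), array([ 0.6188, -0.0992,  0.065 ]), array([ 0.5972, -0.2065,  0.065 ]), array([ 0.4981, -0.1817,  0.065 ])] ctr [ 0.55778917 -0.14088569  0.065     ]
[101 105 108] [120 117 102]
((183.8158416748047, 230.79095458984375), (32.82339096069336, 34.260555267333984), 45.85053253173828) foot [0.55395025 0.18583478 0.008     ]
```

View pics/crop.png

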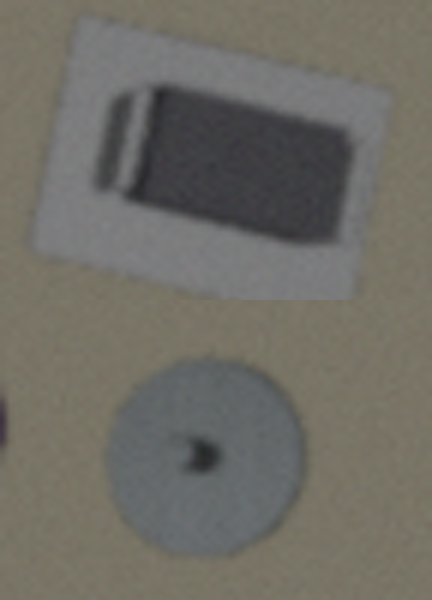

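Everything is consistent: adapter centre about (0.556, -0.143), top at 65 mm, axis at azimuth 77°; peg at (0.554, 0.185). I swing around the base with the jaw axis kept radial. At the cradle that puts it across the adapter.

```bash
python3 -m pendant '[{"translation":[-49,0,0],"twist":[0,0,0.083],"grip":1},{"translation":[-49,0,0],"twist":[0,0,0.083],"grip":1},{"translation":[-49,0,0],"twist":[0,0,0.083],"grip":1},{"translation":[-49,0,0],"twist":[0,0,0.083],"grip":1},{"translation":[-49,0,0],"twist":[0,0,0.083],"grip":1},{"translation":[-49,0,0],"twist":[0,0,0.083],"grip":1},{"translation":[-49,0,0],"twist":[0,0,0.083],"grip":1},{"translation":[-49,0,0],"twist":[0,0,0.083],"grip":1},{"translation":[-49,0,0],"twist":[0,0,0.083],"grip":1},{"translation":[-49,0,0],"twist":[0,0,0.083],"grip":1}]' 45; python3 -c "
from h import *
st()"
```

```text
t: 1.1
tool_pos: [0.5536, 0.2603, 0.2109]
orientation: [-1.727, -2.619, 0.015]
force: [0.4, 0.5, -0.5]
opening: 0.0927
t 1.1 p [0.5536 0.2603 0.2109] o [-1.727 -2.619  0.015] F [ 0.4  0.5 -0.5] op 0.0927 q [ 0.357  0.176  1.452 -0.002  1.524 -0.048]
```

```bash
cat >> h.py <<'E'
def tgt(az,pitch):
    "tool z: heading az (rad), pitch below horizontal (rad); y horizontal, to the right of heading"
    u=np.array([np.cos(az),np.sin(az),0]); y=np.array([np.sin(az),-np.cos(az),0])
    z=np.cos(pitch)*u-np.sin(pitch)*np.array([0,0,1.]); return np.stack([np.cross(y,z),y,z],1)
def delta(G,Rt,back=0.):
    "remaining motion to put the grasp point at G (19 mm behind TCP), in tool axes, rotation applied at the TCP"
    s=st(); R0=R.from_rotvec(s["orientation"]).as_matrix(); p=np.array(s["tool_pos"])
    P=np.array(G)+Rt[:,2]*(.019-back)
    print("tool shift mm",np.round(R0.T@(P-p)*1000,1),"world",np.round((P-p)*1000,1),"twist",np.round(R.from_matrix(R0.T@Rt).as_rotvec(),3))
E
python3 -c "
from h import *
delta([.556,-.143,.045],tgt(np.radians(77),np.radians(70)),.1)"
```

```text
t 1.1 p [0.5536 0.2603 0.2109] o [-1.727 -2.619  0.015] F [ 0.4  0.5 -0.5] op 0.0927 q [ 0.357  0.176  1.452 -0.002  1.524 -0.048]
tool shift mm [-393.9 -172.1   92.1] world [  -3.9 -430.3  -89.8] twist [-0.119  0.342  0.624]
```

```bash
python3 -m pendant '[{"translation":[-47,-2,0],"twist":[0,0,0.07],"grip":1},{"translation":[-47,-2,0],"twist":[0,0,0.07],"grip":1},{"translation":[-47,-2,0],"twist":[0,0,0.07],"grip":1},{"translation":[-47,-2,0],"twist":[0,0,0.07],"grip":1},{"translation":[-47,-2,0],"twist":[0,0,0.07],"grip":1},{"translation":[-47,-2,0],"twist":[0,0,0.07],"grip":1},{"translation":[-47,-2,0],"twist":[0,0,0.07],"grip":1},{"translation":[-47,-2,0],"twist":[0,0,0.07],"grip":1},{"translation":[-47,-2,0],"twist":[0,0,0.07],"grip":1},{"translation":[-30,-2,0],"twist":[0,0,0.05],"grip":1}]'; python3 -c "
from h import *
delta([.556,-.143,.045],tgt(np.radians(77),np.radians(70)),.1)"
```

```text
t: 2.1
tool_pos: [0.5712, -0.2041, 0.2068]
orientation: [-2.531, -1.851, 0.026]
force: [0.5, 0.4, -1.0]
opening: 0.0928
t 2.1 p [ 0.5712 -0.2041  0.2068] o [-2.531 -1.851  0.026] F [ 0.5  0.4 -1. ] op 0.0928 q [-0.42   0.168  1.469 -0.012  1.518 -0.112]
tool shift mm [ 26.9 -29.5  85.8] world [-21.4  34.1 -85.7] twist [-0.001  0.358 -0.083]
```

```bash
python3 -m pendant '[{"translation":[7,-5,13],"twist":[0,0.06,-0.014],"grip":1},{"translation":[7,-5,13],"twist":[0,0.06,-0.014],"grip":1},{"translation":[7,-5,13],"twist":[0,0.06,-0.014],"grip":1},{"translation":[7,-5,13],"twist":[0,0.06,-0.014],"grip":1},{"translation":[7,-5,13],"twist":[0,0.06,-0.014],"grip":1},{"translation":[7,-5,13],"twist":[0,0.06,-0.014],"grip":1},{"translation":[0,0,0],"twist":[0,0,0],"grip":1},{"translation":[0,0,0],"twist":[0,0,0],"grip":1},{"translation":[0,0,0],"twist":[0,0,0],"grip":1},{"translation":[0,0,0],"twist":[0,0,0],"grip":1}]'; python3 -c "
from h import *
look('side','side1.png')
delta([.556,-.143,.045],tgt(np.radians(77),np.radians(70)),.1)"
```

```text
t: 3.1
tool_pos: [0.5525, -0.1498, 0.1323]
orientation: [-2.268, -1.788, -0.41]
force: [-0.1, 0.3, 1.0]
opening: 0.093
t 3.15 p [ 0.5526 -0.1499  0.1324] o [-2.268 -1.789 -0.411] F [0.1 0.3 0.2] op 0.093 q [-0.578  0.187  1.631  0.34   1.458 -0.404]
tool shift mm [-22.9   2.    3.5] world [ -2.8 -20.1 -11.3] twist [ 0.001 -0.011 -0.008]
```

View pics/side1.png

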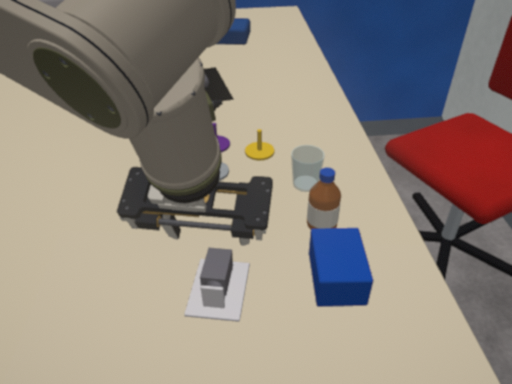

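Gripper is above the adapter and leaning as planned; the view from the side matches the state. Now correct the shift and descend most of the way.

```bash
python3 -m pendant '[{"translation":[-8,0.6,0],"twist":[0,-0.003,-0.002],"grip":1},{"translation":[-8,0.6,0],"twist":[0,-0.004,-0.003],"grip":1},{"translation":[-7,0.6,0],"twist":[0,-0.004,-0.003],"grip":1},{"translation":[0,0,0],"twist":[0,0,0],"grip":1},{"translation":[0,0,20],"twist":[0,0,0],"grip":1},{"translation":[0,0,20],"twist":[0,0,0],"grip":1},{"translation":[0,0,20],"twist":[0,0,0],"grip":1},{"translation":[0,0,10],"twist":[0,0,0],"grip":1},{"translation":[0,0,0],"twist":[0,0,0],"grip":1},{"translation":[0,0,0],"twist":[0,0,0],"grip":1}]'; python3 -c "
from h import *
look('side','side2.png')
delta([.556,-.143,.045],tgt(np.radians(77),np.radians(70)),0)"
```

```text
t: 4.15
tool_pos: [0.5569, -0.152, 0.0587]
orientation: [-2.273, -1.808, -0.401]
force: [-0.7, 0.3, 0.6]
opening: 0.0931
t 4.2 p [ 0.5569 -0.1521  0.0588] o [-2.273 -1.809 -0.401] F [-0.6 -0.6  0.3] op 0.093 q [-0.569  0.272  1.673  0.336  1.325 -0.446]
tool shift mm [ 3.6 -3.1 34.9] world [  0.5  15.4 -31.6] twist [0.006 0.005 0.001]
```

View pics/side2.png

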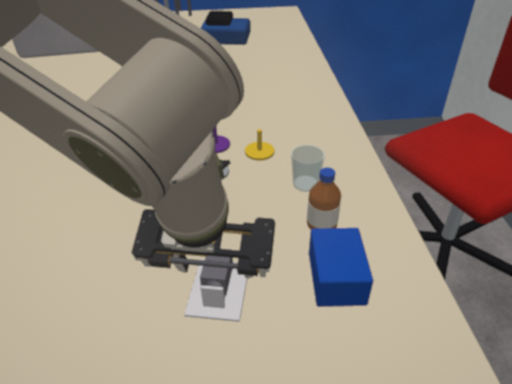

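Fingers straddle the adapter: left near (181,260), right near (243,265), adapter between at (215,275). Descend the last 35 mm, then close.

```bash
python3 -m pendant '[{"translation":[2,-1.5,12],"twist":[0,0,0],"grip":1},{"translation":[2,-1.5,12],"twist":[0,0,0],"grip":1},{"translation":[0,0,11],"twist":[0,0,0],"grip":1},{"translation":[0,0,0],"twist":[0,0,0],"grip":1},{"translation":[0,0,0],"twist":[0,0,0],"grip":-1},{"translation":[0,0,0],"twist":[0,0,0],"grip":-1},{"translation":[0,0,0],"twist":[0,0,0],"grip":-1},{"translation":[0,0,0],"twist":[0,0,0],"grip":-1},{"translation":[0,0,0],"twist":[0,0,0],"grip":-1},{"translation":[0,0,0],"twist":[0,0,0],"grip":-1}]' 45; python3 -c "
from h import *
delta([.556,-.143,.045],tgt(np.radians(77),np.radians(70)),0)"
```

```text
t: 5.2
tool_pos: [0.5596, -0.1367, 0.0274]
orientation: [-2.277, -1.811, -0.404]
force: [0.3, -0.4, 0.3]
opening: 0.0497
t 5.2 p [ 0.5596 -0.1367  0.0274] o [-2.277 -1.811 -0.404] F [ 0.3 -0.4  0.3] op 0.0497 q [-0.545  0.299  1.704  0.346  1.257 -0.446]
tool shift mm [-0.5 -2.1  0. ] world [-2.2  0.  -0.2] twist [0.011 0.006 0.002]
```

```bash
python3 -m pendant '[{"translation":[0,-1,0],"twist":[0,0,0],"grip":-1},{"translation":[0,0,0],"twist":[0,0,0],"grip":-1},{"translation":[0,0,0],"twist":[0,0,0],"grip":-1},{"translation":[0,0,0],"twist":[0,0,0],"grip":-1},{"translation":[0,0,0],"twist":[0,0,0],"grip":-1},{"translation":[0,0,0],"twist":[0,0,0],"grip":-1},{"translation":[0,0,0],"twist":[0,0,0],"grip":-1},{"translation":[0,0,0],"twist":[0,0,0],"grip":-1},{"translation":[0,0,0],"twist":[0,0,0],"grip":-1},{"translation":[0,0,0],"twist":[0,0,0],"grip":-1}]' 45; python3 -c "
from h import *
st()"
```

```text
t: 6.2
tool_pos: [0.5587, -0.1366, 0.0276]
orientation: [-2.277, -1.811, -0.404]
force: [0.3, 0.6, -1.1]
opening: 0.0397
t 6.2 p [ 0.5587 -0.1366  0.0276] o [-2.277 -1.811 -0.404] F [ 0.3  0.6 -1.1] op 0.0397 q [-0.545  0.296  1.707  0.346  1.257 -0.446]
```

Gripped (opening 39.7 mm). Lift straight up.

```bash
python3 -m pendant '[{"translation":[3,0,-9],"twist":[0,0,0],"grip":-1},{"translation":[7,0,-19],"twist":[0,0,0],"grip":-1},{"translation":[10,0,-28],"twist":[0,0,0],"grip":-1},{"translation":[14,0,-38],"twist":[0,0,0],"grip":-1},{"translation":[14,0,-38],"twist":[0,0,0],"grip":-1},{"translation":[14,0,-38],"twist":[0,0,0],"grip":-1},{"translation":[10,0,-28],"twist":[0,0,0],"grip":-1},{"translation":[0,0,0],"twist":[0,0,0],"grip":-1},{"translation":[0,0,0],"twist":[0,0,0],"grip":-1},{"translation":[0,0,0],"twist":[0,0,0],"grip":-1}]' 45; python3 -c "
from h import *
delta([.556,-.08,.25],tgt(np.radians(77),0.35),0); print(robot.read_state()['wrist_torque'])"
```

```text
t: 7.2
tool_pos: [0.5536, -0.1338, 0.2467]
orientation: [-2.275, -1.808, -0.398]
force: [0.7, -0.9, -2.3]
opening: 0.0399
t 7.2 p [ 0.5536 -0.1338  0.2467] o [-2.275 -1.808 -0.398] F [ 0.7 -0.9 -2.3] op 0.0399 q [-0.544  0.081  1.53   0.327  1.633 -0.313]
tool shift mm [65.7 -9.9 26.7] world [ 6.4 71.2 -3.2] twist [0.005 0.879 0.002]
[-0.3683234   0.1123703  -0.02618773]
```

My tilt leans the wrong way for approaching the peg from the right with the body raised. I'll fit the arm's kinematics from the recorded states to see which wrist poses are reachable before I choose.

```bash
cat > kin.py <<'E'
import numpy as np
from scipy.optimize import least_squares
from scipy.spatial.transform import Rotation as R
D=[([.1867,.5697,.2177],[-.495,-3.102,.003],[1.169,.131,1.489,0,1.523,-.085]),
([.5536,.2603,.2109],[-1.727,-2.619,.015],[.357,.176,1.452,-.002,1.524,-.048]),
([.5712,-.2041,.2068],[-2.531,-1.851,.026],[-.42,.168,1.469,-.012,1.518,-.112]),
([.5526,-.1499,.1324],[-2.268,-1.789,-.411],[-.578,.187,1.631,.34,1.458,-.404]),
([.5569,-.1521,.0588],[-2.273,-1.809,-.401],[-.569,.272,1.673,.336,1.325,-.446]),
([.5587,-.1366,.0276],[-2.277,-1.811,-.404],[-.545,.296,1.707,.346,1.257,-.446]),
([.5536,-.1338,.2467],[-2.275,-1.808,-.398],[-.544,.081,1.53,.327,1.633,-.313])]
rot=lambda ax,t:R.from_euler(ax,t).as_matrix()
def fk(q,k,s4=1,s6=1):
    a1,d1,L2,a3,d4,d6,off=k
    A=rot('z',q[0]); p=A@[a1,0,d1]; A=A@rot('y',q[1]); p=p+A@[0,0,L2]
    A=A@rot('y',q[2]); p=p+A@[a3,0,d4]; A=A@rot('z',s4*q[3])@rot('y',q[4]); p=p+A@[0,0,d6]
    return p,A@rot('z',s6*q[5]+off)
def fit(s4,s6):
    def f(k):
        r=[]
        for p,o,q in D:
            P,A=fk(q,k,s4,s6); r+=list((P-p)*1000)+list(300*(R.from_matrix(A).inv()*R.from_rotvec(o)).as_rotvec())
        return np.array(r)
    best=None
    for off in(-1.57,0,1.57,3.1):
        s=least_squares(lambda k:np.r_[f(k),(k[:6]-[.03,.4,.45,0,.45,.25])*3],[.03,.4,.45,0,.45,.25,off])
        if best is None or s.cost<best.cost: best=s
    return best
def model():
    c=[(fit(a,b),a,b) for a in(1,-1) for b in(1,-1)]; return min(c,key=lambda t:t[0].cost)
lo=np.array([-2.96,-.89,.02,-1.34,0,-2.66]); hi=np.array([2.96,2.26,2.5,4.48,2.73,2.66])
E
cat > ik.py <<'E'
from kin import *
from h import tgt
s,a,b=model(); k=s.x; print("k",np.round(k,3),"signs",a,b,"cost",s.cost,"max res",abs(s.fun).max())
def ik(P,Rt,q4s=(0.3,1.5,2.5,3.5,4.2)):
    out=[]
    for q4 in q4s:
      for q6 in(-2,0,2):
        r=least_squares(lambda q:np.r_[(fk(q,k,a,b)[0]-P)*10,(R.from_matrix(fk(q,k,a,b)[1]).inv()*R.from_matrix(Rt)).as_rotvec()],[np.arctan2(P[1],P[0]),.3,1.7,q4,1,q6],bounds=(lo,hi))
        if r.cost<1e-5 and not any(np.allclose(r.x,o,atol=.05) for o in out): out.append(r.x)
    return out
flip=np.diag([-1.,-1,1])
for G,nm in(([.554,.185,.047],"low"),([.554,.185,.25],"high")):
  for hd in(20,40,60,80,100):
    for pit in((20,0) if nm=="low" else (20,0,-20)):
      Rt=tgt(np.radians(hd),np.radians(pit))
      for w,RR in(("x up",Rt),("x down",Rt@flip)):
        for q in ik(np.array(G)+.019*Rt[:,2],RR): print(nm,hd,pit,w,np.round(q,2))
E
timeout 500 python3 ik.py
```

```text
k [ 0.014  0.544  0.181 -0.051  0.565  0.532  1.571] signs 1 1 cost 4084.4944426008833 max res 49.25504367073147
low 20 0 x up [ 0.13  1.24  2.19  2.92  1.85 -1.64]
low 20 0 x down [0.13 1.24 2.19 2.92 1.85 1.51]
low 40 0 x up [-0.73  1.18  1.99  1.71  1.57 -1.6 ]
low 40 0 x down [-0.73  1.18  1.99  1.71  1.57  1.54]
low 60 20 x up [-0.64  0.46  2.22  1.31  1.31 -1.1 ]
low 60 20 x down [-0.64  0.46  2.22  1.31  1.31  2.04]
low 60 0 x up [-0.72  1.39  1.48  1.38  1.62 -1.3 ]
low 60 0 x down [-0.72  1.39  1.48  1.38  1.62  1.84]
low 80 20 x up [-0.55  1.02  1.47  1.07  1.51 -0.97]
low 80 20 x down [-0.55  1.02  1.47  1.07  1.51  2.17]
low 80 0 x up [-0.6   2.07  0.4   1.23  1.83 -0.94]
low 80 0 x down [-0.6   2.07  0.4   1.23  1.83  2.2 ]
high 20 -20 x up [ 0.2   1.03  2.32  2.97  2.12 -1.61]
high 20 -20 x down [0.2  1.03 2.32 2.97 2.12 1.53]
high 40 -20 x up [-0.59  1.02  2.12  1.85  1.92 -1.56]
high 40 -20 x down [-0.59  1.02  2.12  1.85  1.92  1.58]
high 60 0 x up [-0.72  0.32  2.3   1.4   1.67 -1.06]
high 60 0 x down [-0.72  0.32  2.3   1.4   1.67  2.08]
high 60 -20 x up [-0.64  1.24  1.63  1.56  1.94 -1.27]
high 60 -20 x down [-0.64  1.24  1.63  1.56  1.94  1.87]
high 80 20 x up [-0.55  0.29  1.91  1.07  1.65 -0.72]
high 80 20 x down [-0.55  0.29  1.91  1.07  1.65  2.42]
high 80 0 x up [-0.6   0.95  1.49  1.23  1.84 -0.92]
high 80 0 x down [-0.6   0.95  1.49  1.23  1.84  2.22]
high 80 -20 x up [-0.55  1.74  0.8   1.46  2.07 -0.93]
high 80 -20 x down [-0.55  1.74  0.8   1.46  2.07  2.21]
high 100 20 x up [-0.43  1.06  0.97  0.96  1.9  -0.68]
high 100 20 x down [-0.43  1.06  0.97  0.96  1.9   2.46]
```

```bash
cat > t.py <<'E'
from kin import *
import itertools
def fk2(q,k,s4,s6):
    a1,d1,L2,a3,d4,d6,off,o2,o3,ty=k
    A=rot('z',q[0]); p=A@[a1,ty,d1]; A=A@rot('y',q[1]+o2); p=p+A@[0,0,L2]
    A=A@rot('y',q[2]+o3); p=p+A@[a3,0,d4]; A=A@rot('z',s4*q[3])@rot('y',q[4]-o2-o3); p=p+A@[0,0,d6]
    return p,A@rot('z',s6*q[5]+off)
for s4,s6,off in itertools.product((1,-1),(1,-1),(0,1.57,3.14,-1.57)):
    f=lambda k:np.r_[np.concatenate([np.r_[(fk2(q,k,s4,s6)[0]-p)*1000,300*(R.from_matrix(fk2(q,k,s4,s6)[1]).inv()*R.from_rotvec(o)).as_rotvec()] for p,o,q in D]),(np.array(k)-k0)[:6]*2]
    k0=np.array([.03,.4,.45,0,.45,.25])
    f=lambda k,s4=s4,s6=s6:np.r_[np.concatenate([np.r_[(fk2(q,k,s4,s6)[0]-p)*1000,300*(R.from_matrix(fk2(q,k,s4,s6)[1]).inv()*R.from_rotvec(o)).as_rotvec()] for p,o,q in D]),(np.array(k)[:6]-k0)*2]
    s=least_squares(f,np.r_[k0,off,0,0,0]); print(s4,s6,off,"cost",round(s.cost,1),np.round(s.x,3))
    if s.cost<300: print(np.round(s.fun[:42].reshape(7,6),1))
E
python3 t.py
```

```text
1 1 0 cost 0.4 [ 0.000e+00  3.200e-01  3.660e-01  6.000e-02  5.540e-01  3.780e-01
  1.571e+00 -1.000e-03  0.000e+00  5.100e-02]
[[-0.1  0.2  0.2  0.2 -0.  -0.1]
 [ 0.  -0.1  0.1 -0.  -0.   0. ]
 [-0.   0.  -0.2 -0.   0.1  0.1]
 [ 0.1 -0.2 -0.1  0.1 -0.  -0.2]
 [-0.2  0.1 -0.2 -0.2  0.  -0.1]
 [ 0.1  0.   0.2  0.2  0.   0.2]
 [-0.1  0.2 -0.  -0.1  0.   0.1]]
1 1 1.57 cost 0.4 [ 0.000e+00  3.200e-01  3.660e-01  6.000e-02  5.540e-01  3.780e-01
  1.571e+00 -1.000e-03  0.000e+00  5.100e-02]
[[-0.1  0.2  0.2  0.2 -0.  -0.1]
 [ 0.  -0.1  0.1 -0.  -0.   0. ]
 [-0.   0.  -0.2 -0.   0.1  0.1]
 [ 0.1 -0.2 -0.1  0.1 -0.  -0.2]
 [-0.2  0.1 -0.2 -0.2  0.  -0.1]
 [ 0.1  0.   0.2  0.2  0.   0.2]
 [-0.1  0.2 -0.  -0.1  0.   0.1]]
1 1 3.14 cost 0.4 [ 0.000e+00  3.200e-01  3.660e-01  6.000e-02  5.540e-01  3.780e-01
  1.571e+00 -1.000e-03  0.000e+00  5.100e-02]
[[-0.1  0.2  0.2  0.2 -0.  -0.1]
 [ 0.  -0.1  0.1 -0.  -0.   0. ]
 [-0.   0.  -0.2 -0.   0.1  0.1]
 [ 0.1 -0.2 -0.1  0.1 -0.  -0.2]
 [-0.2  0.1 -0.2 -0.2  0.  -0.1]
 [ 0.1  0.   0.2  0.2  0.   0.2]
 [-0.1  0.2 -0.  -0.1  0.   0.1]]
1 1 -1.57 cost
[... 1699 characters left out ...]
-1.57 cost 2.4 [ 0.     0.32   0.366 -0.06  -0.554  0.378  1.571 -0.     3.141  0.051]
[[-0.1  0.2  0.2  0.2 -0.  -0.1]
 [ 0.  -0.1  0.1 -0.  -0.   0. ]
 [-0.   0.  -0.2 -0.   0.1  0.1]
 [ 0.1 -0.2 -0.1  0.1 -0.  -0.2]
 [-0.2  0.1 -0.2 -0.2  0.  -0.1]
 [ 0.1  0.   0.2  0.2  0.   0.2]
 [-0.1  0.2 -0.  -0.1  0.   0.1]]
-1 -1 0 cost 14456.3 [-0.046  0.556  0.182 -0.317 -0.38   0.512  1.208  1.118  1.034  0.056]
-1 -1 1.57 cost 14456.3 [-0.046  0.556  0.182 -0.317 -0.38   0.512  1.208  1.118  1.035  0.056]
-1 -1 3.14 cost 14456.3 [-0.046  0.556  0.182 -0.317 -0.38   0.512  1.208  1.118  1.034  0.056]
-1 -1 -1.57 cost 14456.3 [-0.046  0.556  0.182 -0.317 -0.38   0.512  1.208  1.118  1.035  0.056]
```

The model is now exact (0.2 mm; there is a 51 mm lateral shoulder offset). Redo the reachability check.

```bash
python3 - <<'E'
s=open('kin.py').read()
s=s[:s.index('def fk(')]+'''k=[0,.32,.366,.06,.554,.378,.051]
def fk(q):
    a1,d1,L2,a3,d4,d6,ty=k
    A=rot('z',q[0]); p=A@[a1,ty,d1]; A=A@rot('y',q[1]); p=p+A@[0,0,L2]
    A=A@rot('y',q[2]); p=p+A@[a3,0,d4]; w=p; A=A@rot('z',q[3])@rot('y',q[4]); p=p+A@[0,0,d6]
    return p,A@rot('z',q[5]+np.pi/2),w
def ik(P,Rt,q4s=(-1,.3,1.5,2.5,3.5,4.2)):
    out=[]
    for q4 in q4s:
      for q6 in(-2,0,2):
       for q1 in (-.4,.4):
        r=least_squares(lambda q:np.r_[(fk(q)[0]-P)*10,(R.from_matrix(fk(q)[1]).inv()*R.from_matrix(Rt)).as_rotvec()],[q1,.3,1.7,q4,1,q6],bounds=(lo,hi))
        if r.cost<1e-5 and not any(np.allclose(r.x,o,atol=.05) for o in out): out.append(r.x)
    return out
'''+s[s.index('lo=np'):]
open('kin.py','w').write(s)
E
cat > ik.py <<'E'
from kin import *
from h import tgt
flip=np.diag([-1.,-1,1])
for G,nm in(([.554,.185,.047],"low"),([.554,.1,.3],"high")):
  for hd in(-60,-30,0,30,60,80):
    for pit in((20,) if nm=="low" else (20,-20)):
      Rt=tgt(np.radians(hd),np.radians(pit))
      for w,RR in(("x up",Rt),("x down",Rt@flip)):
        for q in ik(np.array(G)+.019*Rt[:,2],RR): print(nm,hd,pit,w,np.round(q,2),"wrist",np.round(fk(q)[2],2))
E
timeout 550 python3 ik.py
```

```text
low -60 20 x up [ 0.81  0.74  1.58 -1.13  1.53 -2.35] wrist [0.39 0.48 0.17]
low -60 20 x down [ 0.81  0.74  1.58 -1.13  1.53  0.79] wrist [0.39 0.48 0.17]
low 0 20 x up [ 0.53  0.16  2.46  3.86  0.8  -1.92] wrist [0.22 0.18 0.17]
low 0 20 x down [0.53 0.16 2.46 3.86 0.8  1.22] wrist [0.22 0.18 0.17]
low 60 20 x up [-0.4   0.37  2.17  1.47  1.22 -0.93] wrist [ 0.39 -0.11  0.17]
low 60 20 x down [-0.4   0.37  2.17  1.47  1.22  2.21] wrist [ 0.39 -0.11  0.17]
low 80 20 x up [-0.39  0.57  1.86  1.18  1.44 -0.87] wrist [ 0.5  -0.15  0.17]
low 80 20 x down [-0.39  0.57  1.86  1.18  1.44  2.27] wrist [ 0.5  -0.15  0.17]
high -60 20 x down [ 0.7   0.15  1.8  -1.18  1.6   0.41] wrist [0.39 0.39 0.42]
high -30 20 x down [ 0.66 -0.37  2.27 -1.34  1.11  0.21] wrist [0.26 0.27 0.42]
high -30 -20 x up [ 0.66  0.3   2.24  4.2   1.66 -2.12] wrist [0.26 0.27 0.18]
high -30 -20 x down [0.66 0.3  2.24 4.2  1.66 1.02] wrist [0.26 0.27 0.18]
high 60 20 x up [-0.58 -0.18  2.13  1.22  1.5  -0.37] wrist [ 0.39 -0.19  0.42]
high 60 -20 x up [-0.58  0.4   2.1   1.74  1.88 -0.89] wrist [ 0.39 -0.19  0.18]
high 60 -20 x down [-0.58  0.4   2.1   1.74  1.88  2.25] wrist [ 0.39 -0.19  0.18]
high 80 20 x up [-0.53  0.14  1.81  1.11  1.75 -0.48] wrist [ 0.5  -0.23  0.42]
high 80 20 x down [-0.53  0.14  1.81  1.11  1.75  2.66] wrist [ 0.5  -0.23  0.42]
high 80 -20 x up [-0.53  0.6   1.78  1.57  2.06 -0.75] wrist [ 0.5  -0.23  0.18]
high 80 -20 x down [-0.53  0.6   1.78  1.57  2.06  2.39] wrist [ 0.5  -0.23  0.18]
```

The current grasp works: heading about 60°, pitch 20° below level, with the tool rolled half a turn (q6 about 2.2). First pitch up at height.

```bash
python3 -m pendant '[{"translation":[10,-3,0],"twist":[0,0.1,0],"grip":-1},{"translation":[10,-3,4],"twist":[0,0.1,0],"grip":-1},{"translation":[10,-3,5],"twist":[0,0.1,0],"grip":-1},{"translation":[8,-3,8],"twist":[0,0.1,0],"grip":-1},{"translation":[8,-3,10],"twist":[0,0.1,0],"grip":-1},{"translation":[6,-3,10],"twist":[0,0.1,0],"grip":-1},{"translation":[5,-3,10],"twist":[0,0.1,0],"grip":-1},{"translation":[5,-3,12],"twist":[0,0.1,0],"grip":-1},{"translation":[5,-3,12],"twist":[0,0.08,0],"grip":-1},{"translation":[0,0,0],"twist":[0,0,0],"grip":-1}]' 45; python3 -c "
from h import *
delta([.52,.03,.26],tgt(np.radians(62),np.radians(20)),0)"
```

```text
t: 8.2
tool_pos: [0.5448, -0.0186, 0.227]
orientation: [-1.631, -1.267, -1.176]
force: [-0.1, -0.1, -1.9]
opening: 0.0399
t 8.2 p [ 0.5448 -0.0186  0.227 ] o [-1.631 -1.267 -1.176] F [-0.1 -0.1 -1.9] op 0.0399 q [-0.759  0.376  1.699  1.028  1.853 -0.644]
tool shift mm [ 42.3 -31.5  48.3] world [-16.4  64.4  26.5] twist [-0.247 -0.041  0.062]
```

```bash
python3 -m pendant '[{"translation":[10,-8,12],"twist":[-0.06,-0.01,0.015],"grip":-1},{"translation":[10,-8,12],"twist":[-0.06,-0.01,0.015],"grip":-1},{"translation":[10,-8,12],"twist":[-0.06,-0.01,0.015],"grip":-1},{"translation":[10,-8,12],"twist":[-0.06,-0.01,0.015],"grip":-1},{"translation":[0,0,0],"twist":[0,0,0.148],"grip":-1},{"translation":[0,0,0],"twist":[0,0,0.148],"grip":-1},{"translation":[0,0,0],"twist":[0,0,0.148],"grip":-1},{"translation":[0,0,0],"twist":[0,0,0.148],"grip":-1},{"translation":[0,0,0],"twist":[0,0,0.148],"grip":-1},{"translation":[0,0,0],"twist":[0,0,0.148],"grip":-1}]' 45; python3 -c "
from h import *
delta([.52,.03,.26],tgt(np.radians(62),np.radians(20))@np.diag([-1.,-1,1]),0)"
```

```text
t: 9.2
tool_pos: [0.5304, 0.0479, 0.2409]
orientation: [-2.015, -0.167, -0.747]
force: [0.2, -0.7, -1.5]
opening: 0.0399
t 9.2 p [0.5304 0.0479 0.2409] o [-2.015 -0.167 -0.747] F [ 0.2 -0.7 -1.5] op 0.0399 q [-0.737 -0.047  2.093  1.127  1.606  0.385]
tool shift mm [ 5.9 -8.9 -7.2] world [-2.  -2.1 12.6] twist [ 0.027 -0.015  2.226]
```

```bash
python3 -m pendant '[{"translation":[0,0,0],"twist":[0,0,0.148],"grip":-1},{"translation":[0,0,0],"twist":[0,0,0.148],"grip":-1},{"translation":[0,0,0],"twist":[0,0,0.148],"grip":-1},{"translation":[0,0,0],"twist":[0,0,0.148],"grip":-1},{"translation":[0,0,0],"twist":[0,0,0.148],"grip":-1},{"translation":[0,0,0],"twist":[0,0,0.148],"grip":-1},{"translation":[0,0,0],"twist":[0,0,0.148],"grip":-1},{"translation":[0,0,0],"twist":[0,0,0.148],"grip":-1},{"translation":[0,0,0],"twist":[0,0,0.148],"grip":-1},{"translation":[0,0,0],"twist":[0,0,0.148],"grip":-1}]' 45; python3 -c "
from h import *
delta([.52,.03,.26],tgt(np.radians(62),np.radians(20))@np.diag([-1.,-1,1]),0)"
```

```text
t: 10.2
tool_pos: [0.5293, 0.0449, 0.2363]
orientation: [-1.555, 1.226, 0.229]
force: [-0.0, -0.5, -2.0]
opening: 0.0398
t 10.2 p [0.5293 0.0449 0.2363] o [-1.555  1.226  0.229] F [-0.  -0.5 -2. ] op 0.0398 q [-0.735 -0.058  2.092  1.105  1.594  1.896]
tool shift mm [-12.8  -9.7  -6.4] world [-0.9  0.9 17.2] twist [ 0.016 -0.052  0.726]
```

```bash
python3 -c "
from h import *
delta([.554,.185,.15],tgt(np.radians(62),np.radians(20))@np.diag([-1.,-1,1]),0)"
```

```text
t 10.2 p [0.5293 0.0449 0.2363] o [-1.555  1.226  0.229] F [-0.  -0.5 -2. ] op 0.0398 q [-0.735 -0.058  2.092  1.105  1.594  1.896]
tool shift mm [-10.6  50.2 177.1] world [ 33.1 155.9 -92.8] twist [ 0.016 -0.052  0.726]
```

```bash
python3 -m pendant '[{"translation":[-2,10,35],"twist":[0.003,-0.01,0],"grip":-1},{"translation":[-2,10,35],"twist":[0.003,-0.01,0],"grip":-1},{"translation":[-2,10,35],"twist":[0.003,-0.01,0],"grip":-1},{"translation":[-2,10,35],"twist":[0.003,-0.01,0],"grip":-1},{"translation":[-2,10,35],"twist":[0.003,-0.01,0],"grip":-1},{"translation":[0,0,0],"twist":[0,0,0.148],"grip":-1},{"translation":[0,0,0],"twist":[0,0,0.148],"grip":-1},{"translation":[0,0,0],"twist":[0,0,0.148],"grip":-1},{"translation":[0,0,0],"twist":[0,0,0.148],"grip":-1},{"translation":[0,0,0],"twist":[0,0,0.14],"grip":-1}]' 45; python3 -c "
from h import *
look('side','side3.png')
delta([.554,.185,.12],tgt(np.radians(62),np.radians(20))@np.diag([-1.,-1,1]),0)"
```

```text
t: 11.2
tool_pos: [0.562, 0.2025, 0.1388]
orientation: [-1.037, 1.741, 0.731]
force: [0.6, 0.6, -2.4]
opening: 0.0399
t 11.25 p [0.5621 0.2024 0.1388] o [-1.03   1.747  0.737] F [-1.8 -0.1 -1.6] op 0.0398 q [-0.389  0.092  2.186  1.323  1.266  2.524]
tool shift mm [24.  -1.9  8.2] world [  0.3  -1.7 -25.3] twist [ 0.016 -0.033 -0.028]
```

View pics/side3.png

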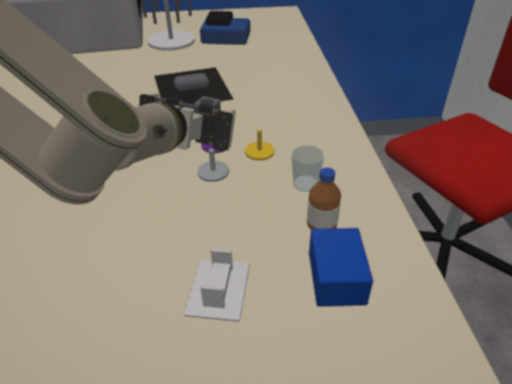

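The adapter stands above the steel peg at (212,160), held with the gripper coming in from the right. Correct the residual tilt, hover at 12 cm, and check alignment from the top camera.

```bash
python3 -m pendant '[{"translation":[6,0,2],"twist":[0.008,-0.016,-0.014],"grip":-1},{"translation":[6,0,2],"twist":[0.008,-0.016,-0.014],"grip":-1},{"translation":[6,0,2],"twist":[0,0,0],"grip":-1},{"translation":[6,-1,2],"twist":[0,0,0],"grip":-1},{"translation":[0,0,0],"twist":[0,0,0],"grip":-1},{"translation":[0,0,0],"twist":[0,0,0],"grip":-1},{"translation":[0,0,0],"twist":[0,0,0],"grip":-1},{"translation":[0,0,0],"twist":[0,0,0],"grip":-1},{"translation":[0,0,0],"twist":[0,0,0],"grip":-1},{"translation":[0,0,0],"twist":[0,0,0],"grip":-1}]' 45
python3 - <<'E'
from h import *
ims=[]
for n,(u0,v0,u1,v1) in (("top",(134,186,234,276)),("side",(150,80,280,197))):
    a,d,P=look(n,n+"4.png")
    ims.append(cv2.resize(a[v0:v1,u0:u1,::-1],(500,450 if n=="top" else 450),interpolation=2))
    m=np.zeros(d.shape,bool); m[v0:v1,u0:u1]=1; A=a.astype(int); m&=(d>0)&(np.linalg.norm(P[...,:2]-[.554,.185],axis=-1)<.035)
    z=P[m][:,2]; print(n,"z hist",np.histogram(z,[-.01,.02,.06,.08,.1,.12,.14,.145,.15,.155,.16,.17,.2])[0])
    t=P[m&(abs(P[...,2]-.152)<.008)]; print("rim",len(t),cv2.minAreaRect((t[:,:2]*1000).astype(np.float32)) if len(t)>3 else "")
cv2.imwrite("pics/c4.png",cv2.resize(np.hstack(ims),(800,360)))
delta([.554,.185,.12],tgt(np.radians(62),np.radians(20))@np.diag([-1.,-1,1]),0)
E
```

```text
t: 12.25
tool_pos: [0.564, 0.1997, 0.1133]
orientation: [-1.041, 1.7, 0.702]
force: [-0.6, 0.3, -1.1]
opening: 0.0402
top z hist [250   0   0  25 174 378  27 103 222   0   0   0]
rim 329 ((555.0812377929688, 185.01451110839844), (40.84010696411133, 40.06283187866211), 61.921512603759766)
side z hist [448  52   0   0   0  36  37  43 118   0   0   0]
rim 169 ((555.0253295898438, 183.50973510742188), (41.70329284667969, 42.12299346923828), 61.13225173950195)
t 12.35 p [0.564  0.1997 0.1133] o [-1.041  1.7    0.702] F [ 0.2 -0.2 -1.2] op 0.0398 q [-0.4    0.175  2.186  1.374  1.258  2.381]
tool shift mm [-0.3  1.9  0.1] world [-1.6  1.1  0.2] twist [-0.001 -0.008  0.018]
```

View pics/c4.png

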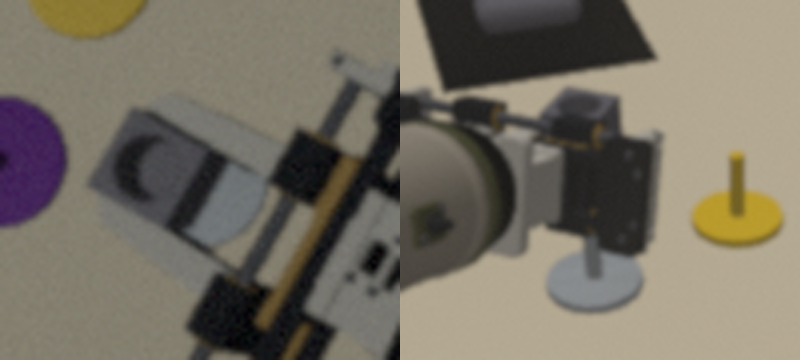

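Top view: the adapter is square and upright, with its rim centre at (0.555, 0.185), 1 mm from the peg, top at 152 mm. Lower gently with small rows.

```bash
python3 -m pendant '[{"translation":[4.2,0.5,1.5],"twist":[0,0,0],"grip":-1},{"translation":[4.2,0.5,1.5],"twist":[0,0,0],"grip":-1},{"translation":[4.2,0,1.5],"twist":[0,0,0],"grip":-1},{"translation":[4.2,0,1.5],"twist":[0,0,0],"grip":-1},{"translation":[4.2,0,1.5],"twist":[0,0,0],"grip":-1},{"translation":[2.8,0,1],"twist":[0,0,0],"grip":-1},{"translation":[1.9,0,0.7],"twist":[0,0,0],"grip":-1},{"translation":[1.9,0,0.7],"twist":[0,0,0],"grip":-1},{"translation":[1.9,0,0.7],"twist":[0,0,0],"grip":-1},{"translation":[0,0,0],"twist":[0,0,0],"grip":-1}]' 45; python3 -c "
from h import *
delta([.555,.185,.12],tgt(np.radians(62),np.radians(20))@np.diag([-1.,-1,1]),0)"
```

```text
t: 13.35
tool_pos: [0.5648, 0.2002, 0.0842]
orientation: [-1.039, 1.69, 0.705]
force: [-0.3, -0.4, -2.6]
opening: 0.0396
t 13.35 p [0.5648 0.2002 0.0842] o [-1.039  1.69   0.705] F [-0.3 -0.4 -2.6] op 0.0396 q [-0.401  0.271  2.165  1.404  1.253  2.298]
tool shift mm [-27.5   1.  -10.1] world [-1.5  0.6 29.3] twist [0.    0.002 0.02 ]
```

```bash
python3 -m pendant '[{"translation":[1.9,0,0.7],"twist":[0,0,0],"grip":-1},{"translation":[1.9,0,0.7],"twist":[0,0,0],"grip":-1},{"translation":[1.9,0,0.7],"twist":[0,0,0],"grip":-1},{"translation":[1.9,0,0.7],"twist":[0,0,0],"grip":-1},{"translation":[1.9,0,0.7],"twist":[0,0,0],"grip":-1},{"translation":[1.9,0,0.7],"twist":[0,0,0],"grip":-1},{"translation":[1.9,0,0.7],"twist":[0,0,0],"grip":-1},{"translation":[1.9,0,0.7],"twist":[0,0,0],"grip":-1},{"translation":[1.9,0,0.7],"twist":[0,0,0],"grip":-1},{"translation":[1.9,0,0.7],"twist":[0,0,0],"grip":-1}]' 45; python3 -c "
from h import *
delta([.555,.185,.12],tgt(np.radians(62),np.radians(20))@np.diag([-1.,-1,1]),0)"
```

```text
t: 14.35
tool_pos: [0.5706, 0.203, 0.0846]
orientation: [-1.035, 1.646, 0.716]
force: [-13.2, -9.2, 16.6]
opening: 0.04
t 14.35 p [0.5706 0.203  0.0846] o [-1.035  1.646  0.716] F [-13.2  -9.2  16.6] op 0.04 q [-0.401  0.322  2.139  1.433  1.282  2.25 ]
tool shift mm [-26.1   4.4 -13.9] world [-7.2 -2.3 28.9] twist [0.006 0.041 0.036]
```

The vertical motion stopped at about 3 mm past the peg top with 18 N of push, and then drifted 7 mm sideways. That is either a very shallow hole or the rim sitting on the peg. I'll back off, re-centre and look.

```bash
python3 -m pendant '[{"translation":[-5,0,-2],"twist":[0,0,0],"grip":-1},{"translation":[-5,0,-2],"twist":[0,0,0],"grip":-1},{"translation":[-5,0,-2],"twist":[0,0,0],"grip":-1},{"translation":[-3,1,-2],"twist":[0,0.01,0.01],"grip":-1},{"translation":[0,1.2,-2],"twist":[0,0.01,0.01],"grip":-1},{"translation":[0,1.2,-1],"twist":[0,0.02,0.01],"grip":-1},{"translation":[0,1,-1],"twist":[0,0,0],"grip":-1},{"translation":[0,0,0],"twist":[0,0,0],"grip":-1},{"translation":[0,0,0],"twist":[0,0,0],"grip":-1},{"translation":[0,0,0],"twist":[0,0,0],"grip":-1}]' 45
python3 - <<'E'
from h import *
delta([.554,.185,.11],tgt(np.radians(62),np.radians(20))@np.diag([-1.,-1,1]),0)
a,d,P=look("top","top5.png"); near=(d>0)&(np.linalg.norm(P[...,:2]-[.554,.185],axis=-1)<.04)
zz=P[near][:,2]; print(np.histogram(zz,np.arange(.07,.17,.005)))
top=zz.max(); 
for w in(.145,.14,.135): 
    t=P[near&(P[...,2]>w)]; print(w,len(t),cv2.minAreaRect((t[:,:2]*1000).astype(np.float32)))
c=np.array(cv2.minAreaRect((P[near&(P[...,2]>.135)][:,:2]*1000).astype(np.float32))[0])/1000
t=P[near&(P[...,2]>.13)]; A=np.c_[t[:,:2]-c,np.ones(len(t))]; A=A[t[:,2]>.135]; tz=t[t[:,2]>.135][:,2]
print("rim plane slope",np.linalg.lstsq(A,tz,rcond=None)[0])
h=near&(np.linalg.norm(P[...,:2]-c,axis=-1)<.012); v=P[h][:,2]; print("hole z pct",np.round(np.percentile(v,[1,5,25,50,75,95]),3))
cv2.imwrite("pics/c5.png",cv2.resize(a[196:266,144:234,::-1],(720,560),interpolation=2))
E
```

```text
t: 15.35
tool_pos: [0.5624, 0.1996, 0.1059]
orientation: [-1.032, 1.705, 0.718]
force: [-0.4, 0.1, -2.3]
opening: 0.0399
t 15.35 p [0.5624 0.1996 0.1059] o [-1.032  1.705  0.718] F [-0.4  0.1 -2.3] op 0.0399 q [-0.403  0.201  2.18   1.376  1.263  2.375]
tool shift mm [1.9 0.5 1.8] world [ 0.   1.2 -2.4] twist [ 0.005 -0.004  0.003]
(array([  0,   1,   9,   7,   9, 118,  24,  17,  31, 104, 129, 139,  64,
        29, 279,  20,   0,   0,   0]), array([0.07 , 0.075, 0.08 , 0.085, 0.09 , 0.095, 0.1  , 0.105, 0.11 ,
       0.115, 0.12 , 0.125, 0.13 , 0.135, 0.14 , 0.145, 0.15 , 0.155,
       0.16 , 0.165]))
0.145 20 ((553.6741943359375, 184.47747802734375), (36.108970642089844, 35.08871078491211), 74.28829193115234)
0.14 299 ((554.0374145507812, 184.5475311279297), (40.518226623535156, 40.09418869018555), 61.74667739868164)
0.135 328 ((553.8721313476562, 184.43923950195312), (40.989830017089844, 40.03949737548828), 62.295021057128906)
rim plane slope [ 0.00330305 -0.01588827  0.14269425]
hole z pct [0.006 0.008 0.096 0.097 0.098 0.099]
```

View pics/c5.png

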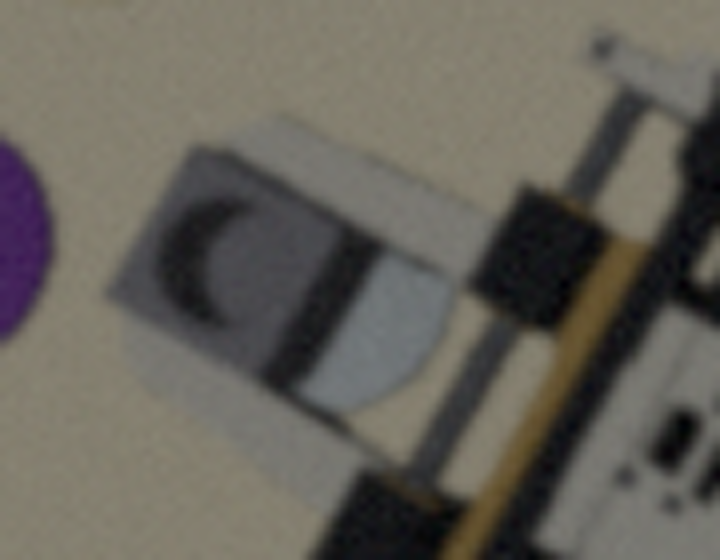

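The view shows the upper hole floor at z 0.097 and the rim at 0.143, so about 46 mm deep. That agrees with a lower hole of about 3–4 mm felt on the peg. I'll repeat the touch once, well centred and brief, to be sure.

```bash
python3 -m pendant '[{"translation":[3.6,0.5,2.3],"twist":[0,0,0],"grip":-1},{"translation":[3.8,0,1.4],"twist":[0,0,0],"grip":-1},{"translation":[3.8,0,1.4],"twist":[0,0,0],"grip":-1},{"translation":[2.8,0,1],"twist":[0,0,0],"grip":-1},{"translation":[1.4,0,0.5],"twist":[0,0,0],"grip":-1},{"translation":[1.4,0,0.5],"twist":[0,0,0],"grip":-1},{"translation":[1.4,0,0.5],"twist":[0,0,0],"grip":-1},{"translation":[1.4,0,0.5],"twist":[0,0,0],"grip":-1},{"translation":[1.4,0,0.5],"twist":[0,0,0],"grip":-1},{"translation":[1.4,0,0.5],"twist":[0,0,0],"grip":-1}]' 45
python3 - <<'E'
from h import *
delta([.554,.185,.11],tgt(np.radians(62),np.radians(20))@np.diag([-1.,-1,1]),0)
E
```

```text
t: 16.4
tool_pos: [0.5633, 0.2013, 0.0837]
orientation: [-1.03, 1.696, 0.722]
force: [-3.5, -2.0, 7.4]
opening: 0.0396
t 16.4 p [0.5633 0.2013 0.0837] o [-1.03   1.696  0.722] F [-3.5 -2.   7.4] op 0.0396 q [-0.401  0.276  2.162  1.401  1.259  2.312]
tool shift mm [-18.3   0.5  -7.5] world [-0.9 -0.5 19.8] twist [0.007 0.004 0.005]
```

It stopped at the same height (about 3–5 mm in) with a 10 N push and 1 mm off centre. The shallow hole is below, so the deep one already faces up. Lift about 90 mm.

```bash
python3 -m pendant '[{"translation":[-6,0,-2.2],"twist":[0,0,0],"grip":-1},{"translation":[-13,0,-4.7],"twist":[0,0,0],"grip":-1},{"translation":[-15,0,-5.5],"twist":[0,0,0],"grip":-1},{"translation":[-15,0,-5.5],"twist":[0,0,0],"grip":-1},{"translation":[-15,0,-5.5],"twist":[0,0,0],"grip":-1},{"translation":[-13,0,-4.7],"twist":[0,0,0],"grip":-1},{"translation":[-8,0,-3],"twist":[0,0,0],"grip":-1},{"translation":[0,0,0],"twist":[0,0,0],"grip":-1},{"translation":[0,0,0],"twist":[0,0,0],"grip":-1},{"translation":[0,0,0],"twist":[0,0,0],"grip":-1}]' 45
python3 - <<'E'
from h import *
delta([.554,.185,.18],tgt(np.radians(62),np.radians(20))@np.diag([-1.,-1,1]),0)
a,d,P=look("top","top6.png"); near=(d>0)&(np.linalg.norm(P[...,:2]-[.554,.185],axis=-1)<.04)
zt=np.percentile(P[near][:,2],97); t=P[near&(P[...,2]>zt-.006)]
print("top",zt,cv2.minAreaRect((t[:,:2]*1000).astype(np.float32)),"slope",np.linalg.lstsq(np.c_[t[:,:2]-t[:,:2].mean(0),np.ones(len(t))],t[:,2],rcond=None)[0])
h=near&(np.linalg.norm(P[...,:2]-t[:,:2].mean(0),axis=-1)<.012); print("hole",np.round(np.percentile(P[h][:,2],[5,50,95]),3))
E
```

```text
t: 17.4
tool_pos: [0.5623, 0.2008, 0.1781]
orientation: [-1.031, 1.699, 0.721]
force: [-0.2, 0.1, -1.9]
opening: 0.0394
t 17.4 p [0.5623 0.2008 0.1781] o [-1.031  1.699  0.721] F [-0.2  0.1 -1.9] op 0.0394 q [-0.402  0.011  2.201  1.332  1.304  2.544]
tool shift mm [ 4.3 -0.1  1.6] world [ 0.1 -0.  -4.6] twist [0.006 0.002 0.005]
top 0.21642031766166442 ((553.6543579101562, 185.5711212158203), (40.57654571533203, 40.0507698059082), 62.21711349487305) slope [-0.00439083 -0.00606567  0.21512952]
hole [0.006 0.168 0.171]
```

Run:
```python
from h import *
a0=cv2.imread("pics/side0.png"); look("side","side7.png"); a=cv2.imread("pics/side7.png")
print("bystander diff (bottle,box,beaker)",[float(np.abs(a[v0:v1,u0:u1].astype(int)-a0[v0:v1,u0:u1]).mean().round(1)) for u0,v0,u1,v1 in((300,165,350,232),(305,228,372,305),(285,140,330,192))])
s=st(); print("dq",np.abs(s["dq"]).max());
```

```text
bystander diff (bottle,box,beaker) [6.9, 5.4, 7.8]
t 17.5 p [0.5621 0.2009 0.1778] o [-1.031  1.699  0.721] F [ 0.1  0.7 -1.8] op 0.0398 q [-0.402  0.012  2.202  1.332  1.304  2.544]
dq 0.0034891878707794103
```

View pics/side7.png

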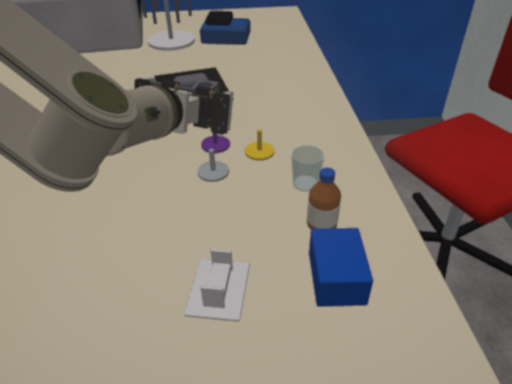

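The adapter is held clear above the peg, and the bottle, box and beaker sit exactly where they were (326,205), (338,265), (307,168). The arm is at rest, so I hand in.

```bash
python3 -c "
from plant import robot
print(robot.close_job())"
```

```text
the job is handed in; nothing more can be done
None
```

The job is handed in with the adapter held upright in the gripper, its deeper hole facing up. I gripped it in the cradle, stood it on end and lowered it over the steel peg. It stopped about 3–5 mm in, so the shallow hole was below and I did not need to turn it over.

Last checks, at about 17.5 s:
- **Hole depth:** the top camera showed the upper hole about 46 mm deep. With the 3–5 mm felt below, that fits the 50 mm total.
- **Pose:** the rim is level to under 0.5°. The lower end is about 151 mm above the bench, and the arm is at rest with the wrist force showing only the adapter's weight.
- **Bystanders:** the bottle, tip box and beaker look unmoved in the side view.

**What went wrong:** on the first touch I kept pressing after it had stopped, at about 18 N. The adapter slid roughly 7 mm sideways and tilted about 2° on the peg. I backed off, re-centred to within 1 mm and repeated the touch at about 10 N. It stopped at the same height.

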